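# Free the red candle's clamp, thread hand unknown

## Task

Two look-alike candle clamps stand on the wreath-making table; open the one that holds the red candle by turning its black wing nut at least a sixth of a turn in the loosening direction. One of the clamps has a reverse thread and nobody remembers which, so try the nut a little one way and then the other, and feel which way it gives. Leave the red candle standing in its clamp, and leave the other clamp shut.

Things in the scene. Friction and masses are not known exactly. Their poses are not given: they have to be found in the camera images.
- nut_a_grip (a point): Wing nut 'a' on a candle clamp (the two look alike): black upright bar 60 long x 12 thick x 36 tall, top 12 above this point, on a 24 dia brass hub, top 22 below it. Point: on the vertical turning axis, 92 above table. Site x along the bar, z up; turns with the nut. Grip across the 12. Grey block under the nut: top 32 below; candle top 24 below, its axis 105 away along the tight bar. All mm.
- nut_a (a joint): Wing nut 'a': angle loosened, rad: 0 tight stop, 1.57 open stop (jaw 12 mm back). Starts within 0.04 of 0. One nut loosens clockwise seen from above, the other anticlockwise; which is which cannot be seen. Loosening: light drag, 0.04 N m, stays where left, bar turns across the clamp; other way: hard stop at once. Clamp boards (185 x 90 x 18 mm) are fixed.
- nut_b_grip (a point): Wing nut 'b' on a candle clamp (the two look alike): black upright bar 60 long x 12 thick x 36 tall, top 12 above this point, on a 24 dia brass hub, top 22 below it. Point: on the vertical turning axis, 92 above table. Site x along the bar, z up; turns with the nut. Grip across the 12. Grey block under the nut: top 32 below; candle top 24 below, its axis 105 away along the tight bar. All mm.
- nut_b (a joint): Wing nut 'b': angle loosened, rad: 0 tight stop, 1.57 open stop (jaw 12 mm back). Starts within 0.04 of 0. One nut loosens clockwise seen from above, the other anticlockwise; which is which cannot be seen. Loosening: light drag, 0.04 N m, stays where left, bar turns across the clamp; other way: hard stop at once. Clamp boards (185 x 90 x 18 mm) are fixed.
- red_candle: Red pillar candle, 50 mm diameter, 50 mm tall, about 90 g, standing loosely on the board of the clamp to open, between its aluminium jaw and a wooden stop, 105 mm from that nut's axis. Origin: centre of its underside, 18 mm above the table. The other clamp holds an ivory candle of the same size.
Mind the look-alikes: they are no part of the job. Leave any blue look-alike of the part that bears nut_b_grip alone.

How it is judged:
At the end, for the whole second after the job is handed in: The wing nut of the clamp that holds the red candle has been loosened by more than 50 degrees (0.87 rad), the other clamp's nut is within 0.2 rad of tight, and the red candle stands upright (within 10 degrees), at rest and within 20 mm of where it started (((horizontal distance between red_candle and nut_a_grip below 0.15 m and value of joint nut_a above 0.87 rad and value of joint nut_b below 0.2 rad) or (horizontal distance between red_candle and nut_b_grip below 0.15 m and value of joint nut_b above 0.87 rad and value of joint nut_a below 0.2 rad)) and angle between red_candle's own z axis and vertical below 0.17 rad and distance of red_candle from where it was at the start of the episode below 0.02 m and linear speed of red_candle below 0.02 m/s); the robot touches nothing.
It fails at once if the other clamp's nut is loosened by more than 0.3 rad ((horizontal distance between red_candle and nut_a_grip below 0.15 m and value of joint nut_b above 0.3 rad) or (horizontal distance between red_candle and nut_b_grip below 0.15 m and value of joint nut_a above 0.3 rad)).
It fails at once if the red candle is tipped over (angle between red_candle's own z axis and vertical above 0.5 rad).
It also fails if it takes over 38 s, if anything falls off the work surface, if the arm or the gripper's body presses on something with over 40 N, if the wrist force passes 120 N, or if a joint passes its speed limit or range.

## Robot

A 7-joint arm with a two-finger parallel gripper is mounted at the origin on the work surface. World frame = base frame: x ahead of the robot, y to its left, z up, the work surface at z = 0. Lengths are in m, angles in rad, forces in N, time in s.
With the tool pointing down it reaches from about 0.425 to 0.975 m from the base axis. Payload 16.7 kg.
Tool frame: the origin (TCP) lies on the centre line of the jaws, within the pads' length; the fingertips stand 11 mm ahead of it and the grasp point (between the pads) lies 8 mm behind it (manip.tips_ahead is the z of the fingertips in the tool frame, in m); z points along the fingers, y is the line along which they close (so a half turn about z gives the same grasp; the last joint's range is limited). The gripper opens to 85 mm and grips with 20 to 120 N. Pads are 22 mm wide; open, the fingers measure 114 mm over their backs; the gripper's body (76 mm by 85 mm) begins 54 mm behind the grasp point. The pads swing forward as they close: fully open they stand 13 mm farther back than shut.
Start: joints at [-1.304, 0.426, 0.074, 1.606, -0.034, 1.111, -0.067], TCP at [0.273, 0.617, 0.242] pointing down, gripper open.
Joint ranges: [-2.85, 2.85], [-0.5, 2.14], [-1.23, 1.37], [0.21, 2.46], [-1.02, 4.16], [0.16, 2.05], [-2.73, 2.73]. Speed limits (rad/s): [1.89, 1.89, 2.39, 2.39, 3.01, 3.01, 3.01].

## Interface

Orientations are given as a rotation vector (axis times angle).
In Python, from rig import manip gives the robot as it stands. The module is installed in compiled form; this text tells all that it offers.
- The arm moves only by the tool arm_command, never from a script. Its argument "moves" is one flat list of numbers, 7 for each row, row after row: the opening, from 0 (shut) to 1 (fully open), then the shift along the world's x, y, z in m, then the turn, a rotation vector about the world's x, y, z in rad. In form: [grip, x, y, z, wx, wy, wz, grip, x, y, z, wx, wy, wz, ...]. A call has 1 to 12 rows; each row is the pose to reach, as a shift and turn from the pose commanded when the call began; what a row does not reach only later rows make up. A row lasts 1/8 s, in which the tool goes at most 62.5 mm and 10.7 degrees, less where a joint would pass 70% of its speed; a pose out of reach is approached as far as the arm can. A call with a gripper value outside its range is refused whole. The fingers move at their own pace and stop on an object; "grip_force" is the grip in N (left out, the last holds). Time passes only in rows, so rows that repeat a pose let the fingers close. It gives the time, the measured TCP pose, the force, the opening and the grip force at its end, in the units of the state.
- manip.sense(): the state, without advancing time (a new reading comes with each control period).
- manip.get_image(name): name is "side" or "top" or "wrist"; returns (picture, depth): 480x640x3 uint8, red, green, blue; 480x640 float32, m along the optical axis (not along the pixel's ray), 0 where there is no reading.
- manip.camera_info(name): a dict with "camera_matrix" (3x3 intrinsics, pixels), "dist" ([k1, k2, p1, p2, k3] as OpenCV has them; the pictures are not rectified), "eye" and "orientation" of the camera in the world. Camera axes: x right, y up, looking along -z (the intrinsics and any distortion apply to the point x, -y, -z); pixel columns grow to the right and rows downward; lengths in m; the calibration is good to about 2 mm. A picture is of the moment at which its call begins: read the wrist's pose just before it. camera_info takes no time and is no camera call; for the wrist camera it gives the pose at the moment of the call.
- manip.close_job(): hands the job in; it is judged then, once.
The state is a dict: "t": time; "joints": joint angles; "joint_velocities": joint speeds; "effort": joint torques, N m; "tcp_pos": TCP position; "tcp_rot": TCP orientation; "force": force on the tool from outside, world axes, zero at the start; "wrist_torque": the same for the moment, N m; "opening": opening from 0.0 (shut) to 1.0 (fully open); "finger_force": force on a finger pad.
Only numpy, scipy, OpenCV 4.12 (cv2) and the standard library are available. Lean on these libraries where they do the work, as an engineer would, in place of code of your own. Each camera call takes 0.05 s, during which the arm holds its last target. There are 200 camera calls.

## Working session

There is one attempt and no reset: what is moved stays moved. The work goes in short steps, Python scripts to look and compute and a tool call to move; the robot and the scene stay as the last step left them, time stands still between calls to the robot, and variables do not carry over. Pictures are saved under pics/ and viewed, at most 10 in all, crops included, and the job is handed in when it is done.

Besides the shell and the picture viewer there is one more tool, called after "Call:" by a JSON object that holds its "api" and its "payload". arm_command: Moves the arm, as the interface text tells. Its arguments: {"type":"object","properties":{"moves":{"type":"array"},"grip_force":{"type":"number"}},"required":["moves"]}

```bash
mkdir -p pics; cat > h.py <<'E'
import numpy as np, cv2
from scipy.spatial.transform import Rotation as R
from rig import manip
def cam(n):
    i=manip.camera_info(n); o=np.array(i["orientation"],float)
    M=o if o.shape==(3,3) else (R.from_rotvec(o).as_matrix() if o.size==3 else R.from_quat(o).as_matrix())
    return np.array(i["camera_matrix"]),np.array(i["dist"]),np.array(i["eye"]),M
def ray(n,uv,z,c=None):
    K,d,e,M=c or cam(n)
    p=cv2.undistortPoints(np.array(uv,float).reshape(-1,1,2),K,d).reshape(-1,2)
    D=np.c_[p[:,0],-p[:,1],-np.ones(len(p))]@M.T
    return e+D*((z-e[2])/D[:,2])[:,None]
E
python3 - <<'E'
from h import *
s=manip.sense();print(s["tcp_pos"],s["tcp_rot"],s["t"],s["opening"])
print(manip.camera_info("top"), manip.tips_ahead)
a,d=manip.get_image("top"); b,_=manip.get_image("side")
cv2.imwrite("pics/top.png",a[...,::-1]); cv2.imwrite("pics/side.png",b[...,::-1])
E
```

```text
[0.27252361 0.61709524 0.24162381] [-6.48476877e-01 -3.07374849e+00  1.98601589e-03] 0.0 0.9986330780034329
{'camera_matrix': array([[483.97360306,   0.        , 322.85098306],
       [  0.        , 483.97360306, 237.47823646],
       [  0.        ,   0.        ,   1.        ]]), 'dist': array([0.04320827, 0.        , 0.        , 0.        , 0.        ]), 'eye': array([0.38450251, 0.00574093, 0.88059623]), 'orientation': array([ 0.07989109, -0.0861849 , -1.57388649])} 0.011
```

View pics/top.png

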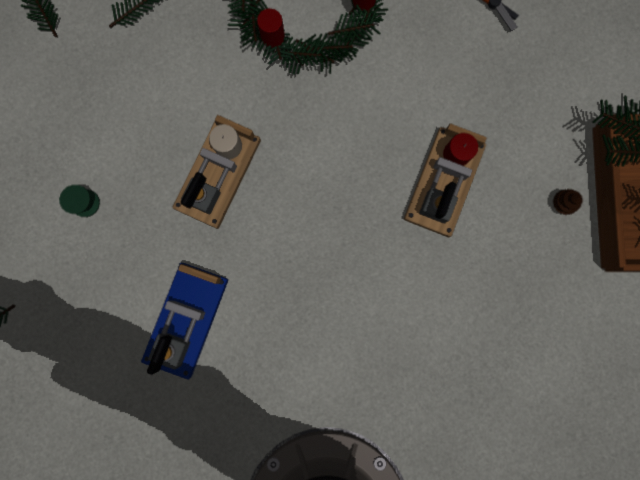

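View pics/side.png

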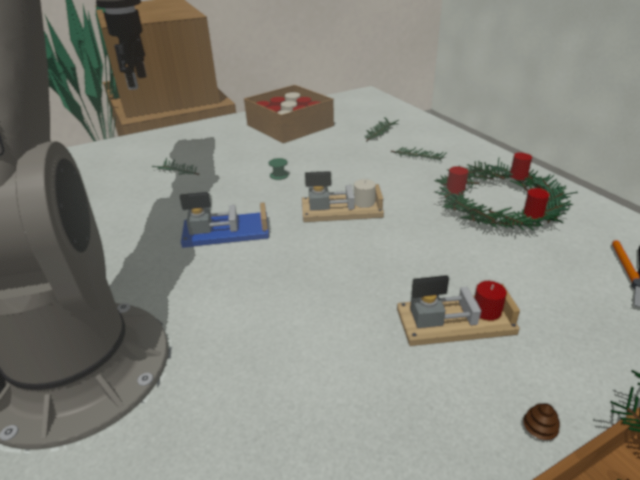

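The top view shows the red-candle clamp at about (445,180), with the candle at (462,149) and the nut bar near (446,200). The ivory clamp is at (217,170) and the blue decoy at (185,320). I'll measure the red clamp's nut from the depth image.

```bash
python3 - <<'E'
from h import *
c=cam("top");a,d=manip.get_image("top")
v,u=np.mgrid[110:250,390:500];uv=np.c_[u.ravel(),v.ravel()]
K,dd,e,M=c
p=cv2.undistortPoints(uv.astype(float).reshape(-1,1,2),K,dd).reshape(-1,2)
P=e+(np.c_[p[:,0],-p[:,1],-np.ones(len(p))]*d[v.ravel(),u.ravel()][:,None])@M.T
col=a[v.ravel(),u.ravel()].astype(int)
bar=(P[:,2]>.09)&(P[:,2]<.115)
print(bar.sum(),np.median(P[bar],0))
r=cv2.minAreaRect((P[bar,:2]*1000).astype(np.float32));print(r,cv2.boxPoints(r))
red=(col[:,0]>90)&(col[:,1]<50)&(P[:,2]>.058)&(P[:,2]<.08)
print(red.sum(),P[red].mean(0),cv2.minEnclosingCircle((P[red,:2]*1000).astype(np.float32)))
# black mask cast on z=.104
s=manip.sense();Rt=R.from_rotvec(s["tcp_rot"]).as_matrix();print(Rt)
E
```

```text
302 [ 0.52886514 -0.19936521  0.10312907]
((529.5758666992188, -200.97280883789062), (12.86609935760498, 59.03598403930664), 69.4890365600586) [[ 499.6751  -196.65532]
 [ 554.96857 -217.34074]
 [ 559.4766  -205.2903 ]
 [ 504.18317 -184.60487]]
0 [nan nan nan] ((0.0, 0.0), 0.0)
[[-9.14784311e-01  4.03942490e-01 -3.58878964e-04]
 [ 4.03942647e-01  9.14783835e-01 -9.35085706e-04]
 [-4.94241738e-05 -1.00036825e-03 -9.99999498e-01]]<stdin>:12: RuntimeWarning: Mean of empty slice.
  ret = um.true_divide(
```

Call:
{"api": "arm_command", "payload": {"moves": [1,0.12,-0.15,0,0,0,0.02,1,0.12,-0.15,0,0,0,0.02,1,0.12,-0.15,0,0,0,0.02,1,0.25,-0.37,0,0,0,0.05,1,0.25,-0.37,0,0,0,0.05,1,0.25,-0.37,0,0,0,0.05,1,0.25,-0.37,0,0,0,0.05,1,0.257,-0.818,0,0,0,0.058,1,0.257,-0.818,0,0,0,0.058,1,0.257,-0.818,0,0,0,0.058,1,0.257,-0.818,0,0,0,0.058,1,0.257,-0.818,0,0,0,0.058]}}

```text
t: 1.65
tcp_pos: [0.5255, -0.0582, 0.2425]
tcp_rot: [0.559, 3.091, 0.0]
force: [1.1, 0.6, 0.7]
opening: 1.001
finger_force: 0.0
```

```bash
python3 - <<'E'
from h import *
s=manip.sense();print(s)
E
```

```text
{'t': 1.65, 'joints': array([-0.36578638,  0.19139308,  0.4062372 ,  1.9513408 , -0.08882235,
        1.01553035,  1.29381939]), 'joint_velocities': array([ 0.68776024,  0.0920035 ,  0.33033798, -0.07491026, -0.10276027,
        0.01113853,  1.05362189]), 'effort': array([ -8.49315673, -63.92884254,   2.8442055 , -41.12308145,
         0.48230287,   0.32926041,  -3.6075367 ]), 'tcp_pos': array([ 0.52550355, -0.05821689,  0.24245359]), 'tcp_rot': array([5.58779690e-01, 3.09118731e+00, 4.03739962e-04]), 'force': array([1.10561321, 0.57563802, 0.6679693 ]), 'wrist_torque': array([ 0.00998259, -0.07941495, -0.00067723]), 'finger_force': 0.0, 'opening': 1.0010561672495477}
```

Call:
{"api": "arm_command", "payload": {"moves": [1,0.004,-0.142,0,0,0,0,1,0.004,-0.142,0,0,0,0,1,0.004,-0.142,0,0,0,0,1,0.004,-0.142,0,0,0,0]}}

```text
t: 2.15
tcp_pos: [0.5295, -0.1992, 0.2421]
tcp_rot: [-0.562, -3.09, 0.0]
force: [0.8, 0.3, 0.2]
opening: 0.998
finger_force: 0.0
```

```bash
python3 - <<'E'
from h import *
s=manip.sense();Rt=R.from_rotvec(s["tcp_rot"]).as_matrix();print(s["tcp_pos"],np.degrees(np.arctan2(Rt[1,1],Rt[0,1])),s["joints"][6],np.abs(s["joint_velocities"]).max())
c=cam("wrist");a,d=manip.get_image("wrist");cv2.imwrite("pics/w1.png",a[...,::-1])
K,dd,e,M=c
v,u=np.mgrid[0:480,0:640];uv=np.c_[u.ravel(),v.ravel()]
p=cv2.undistortPoints(uv.astype(float).reshape(-1,1,2),K,dd).reshape(-1,2)
P=e+(np.c_[p[:,0],-p[:,1],-np.ones(len(p))]*d.ravel()[:,None])@M.T
P=P[d.ravel()>0]
bar=(P[:,2]>.096)&(P[:,2]<.112)&(np.hypot(P[:,0]-.53,P[:,1]+.2)<.06)
print(bar.sum(),np.median(P[bar],0));r=cv2.minAreaRect((P[bar,:2]*1000).astype(np.float32));print(r,cv2.boxPoints(r))
E
```

```text
[ 0.52950423 -0.19916639  0.24206522] 69.37712220084646 1.5975289824332528 0.03725738418894557
1351 [ 0.52823916 -0.19896805  0.10330991]
((530.1188354492188, -199.8381805419922), (11.73225212097168, 59.08354187011719), 69.62416076660156) [[ 500.3831  -195.0515 ]
 [ 555.7697  -215.623  ]
 [ 559.8546  -204.62486]
 [ 504.46796 -184.05336]]
```

View pics/w1.png

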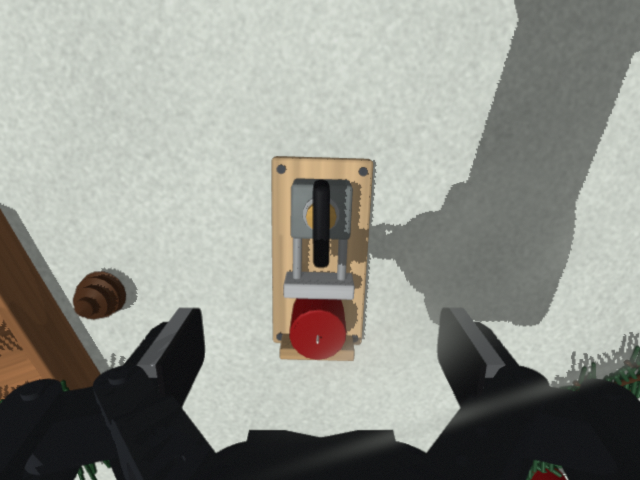

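The wrist view shows the bar at (320,222) pointing towards the candle at (318,330). Both measurements agree on (0.530, −0.200) and a bar angle of about −20.5°. I'll descend and grip the bar.

Call:
{"api": "arm_command", "payload": {"moves": [0.6,0.0005,-0.001,-0.05,0,0,0,0.6,0.0005,-0.001,-0.11,0,0,0,0.6,0.0005,-0.001,-0.14,0,0,0,0.6,0.0005,-0.001,-0.158,0,0,0,0.6,0.0005,-0.001,-0.158,0,0,0,0,0.0005,-0.001,-0.158,0,0,0,0,0.0005,-0.001,-0.158,0,0,0,0,0.0005,-0.001,-0.158,0,0,0,0,0.0005,-0.001,-0.158,0,0,0,0,0.0005,-0.001,-0.158,0,0,0], "grip_force": 30}}

```text
t: 3.45
tcp_pos: [0.5309, -0.1996, 0.0855]
tcp_rot: [0.559, 3.09, 0.0]
force: [-2.9, -0.6, 9.8]
opening: 0.134
finger_force: 34.1
```

```bash
python3 -c "
from h import *
s=manip.sense();print(s['tcp_pos'],s['opening'],s['finger_force'],s['force'],s['wrist_torque'],s['joints'])"
```

```text
[ 0.53089618 -0.19958758  0.08551455] 0.13441120358528155 34.13185894489288 [-2.86905345 -0.56625186  9.78437277] [-0.01923817  0.42049388  0.05637017] [-0.07742971  0.47327199  0.40930124  1.99841009 -0.27860336  0.72165762
  1.71498471]
```

Gripped at an opening of about 11.4 mm, which fits the 12 mm bar. I'll try a small anticlockwise turn, then look at the torque.

Call:
{"api": "arm_command", "payload": {"moves": [0,0,0,0,0,0,0.04,0,0,0,0,0,0,0.08,0,0,0,0,0,0,0.08]}}

```text
t: 3.82
tcp_pos: [0.5309, -0.1996, 0.0855]
tcp_rot: [0.434, 3.11, 0.0]
force: [-0.1, -0.0, 8.8]
opening: 0.132
finger_force: 34.1
```

```bash
python3 -c "
from h import *
s=manip.sense();M=R.from_rotvec(s['tcp_rot']).as_matrix();print(s['opening'],s['finger_force'],s['force'],s['wrist_torque'],np.degrees(np.arctan2(M[1,1],M[0,1])),s['joints'][6])"
```

```text
0.1320743434365221 34.11020815372467 [-0.12867277 -0.03886863  8.76346587] [0.02269693 0.33123389 0.00120665] 74.10319396123289 1.781531218199487
```

Turned 4.5° with a torque change of only −0.055 N·m, about the drag expected. I'll check the other way for contrast.

Call:
{"api": "arm_command", "payload": {"moves": [0,0,0,0,0,0,-0.06,0,0,0,0,0,0,-0.12,0,0,0,0,0,0,-0.15,0,0,0,0,0,0,-0.15]}}

```text
t: 4.32
tcp_pos: [0.531, -0.1996, 0.0856]
tcp_rot: [0.665, 3.069, -0.001]
force: [-3.1, -0.7, 9.8]
opening: 0.135
finger_force: 47.9
```

```bash
python3 -c "
from h import *
s=manip.sense();M=R.from_rotvec(s['tcp_rot']).as_matrix();print(s['opening'],s['finger_force'],s['force'],s['wrist_torque'],np.degrees(np.arctan2(M[1,1],M[0,1])),s['joints'][6])"
```

```text
0.13548443296503906 47.85227179527283 [-3.07156796 -0.72662744  9.81975478] [-0.26521082  0.5141329   1.17606183] 65.53304587280272 1.6575762331824457
```

Clockwise gives a hard stop (1.18 N·m), so this nut loosens anticlockwise.

Call:
{"api": "arm_command", "payload": {"moves": [0,0,0,0,0,0,0.1,0,0,0,0,0,0,0.2,0,0,0,0,0,0,0.3,0,0,0,0,0,0,0.4,0,0,0,0,0,0,0.5,0,0,0,0,0,0,0.6,0,0,0,0,0,0,0.7,0,0,0,0,0,0,0.8,0,0,0,0,0,0,0.8]}}

```text
t: 5.45
tcp_pos: [0.5309, -0.1995, 0.0855]
tcp_rot: [-0.583, 3.085, -0.001]
force: [-2.6, 1.4, 9.2]
opening: 0.133
finger_force: 34.1
```

```bash
python3 -c "
from h import *
s=manip.sense();M=R.from_rotvec(s['tcp_rot']).as_matrix();print(s['opening'],s['finger_force'],s['force'],s['wrist_torque'],np.degrees(np.arctan2(M[1,1],M[0,1])),s['joints'])"
```

```text
0.1334681449620847 34.054479002952576 [-2.58131651  1.43680453  9.18993338] [0.32558479 0.42636506 0.04780668] 111.40207317876443 [ 0.06958897  0.4508331   0.22076714  1.9898245  -0.14676977  0.71406459
  2.32432875]
```

Call:
{"api": "arm_command", "payload": {"moves": [0,0,0,0,0,0,0.1,0,0,0,0,0,0,0.2,0,0,0,0,0,0,0.3,0,0,0,0,0,0,0.4,0,0,0,0,0,0,0.4]}}

```text
t: 6.08
tcp_pos: [0.5308, -0.1994, 0.0855]
tcp_rot: [-1.184, 2.908, -0.001]
force: [-2.2, 2.1, 9.4]
opening: 0.134
finger_force: 34.1
```

```bash
python3 -c "
from h import *
s=manip.sense();M=R.from_rotvec(s['tcp_rot']).as_matrix();print(s['opening'],s['finger_force'],s['force'],s['wrist_torque'],np.degrees(np.arctan2(M[1,1],M[0,1])),s['joints'])"
```

```text
0.13429835692660377 34.14673089981079 [-2.23416074  2.11283188  9.37919615] [0.53335343 0.48344843 0.03880515] 134.31964829540325 [ 0.14932433  0.44481723  0.12043746  1.98502785 -0.07937564  0.7145624
  2.66239172]
```

The bar is at about +65°. I'll release, rise and check.

Call:
{"api": "arm_command", "payload": {"moves": [0.5,0,0,0,0,0,0,0.5,0,0,0,0,0,0,0.5,0,0,0,0,0,0,0.5,0,0,0,0,0,0,0.5,0,0,0.03,0,0,0,0.5,0,0,0.07,0,0,0,0.5,0,0,0.11,0,0,0,0.5,0,0,0.15,0,0,0,0.5,0,0,0.15,0,0,0]}}

```text
t: 7.2
tcp_pos: [0.5317, -0.1997, 0.2373]
tcp_rot: [-1.181, 2.907, -0.005]
force: [0.2, -0.1, -0.9]
opening: 0.498
finger_force: 0.0
```

```bash
python3 - <<'E'
from h import *
c=cam("wrist");a,d=manip.get_image("wrist");cv2.imwrite("pics/w2.png",a[...,::-1])
K,dd,e,M=c
v,u=np.mgrid[0:480,0:640];uv=np.c_[u.ravel(),v.ravel()]
p=cv2.undistortPoints(uv.astype(float).reshape(-1,1,2),K,dd).reshape(-1,2)
P=e+(np.c_[p[:,0],-p[:,1],-np.ones(len(p))]*d.ravel()[:,None])@M.T
P=P[d.ravel()>0]
bar=(P[:,2]>.096)&(P[:,2]<.112)&(np.hypot(P[:,0]-.53,P[:,1]+.2)<.06)
r=cv2.minAreaRect((P[bar,:2]*1000).astype(np.float32));print(r,cv2.boxPoints(r))
E
```

```text
((530.6898193359375, -200.03036499023438), (60.000118255615234, 11.830765724182129), 44.61952209472656) [[ 505.1812  -216.89178]
 [ 513.49115 -225.31277]
 [ 556.1984  -183.16895]
 [ 547.8885  -174.74796]]
```

View pics/w2.png

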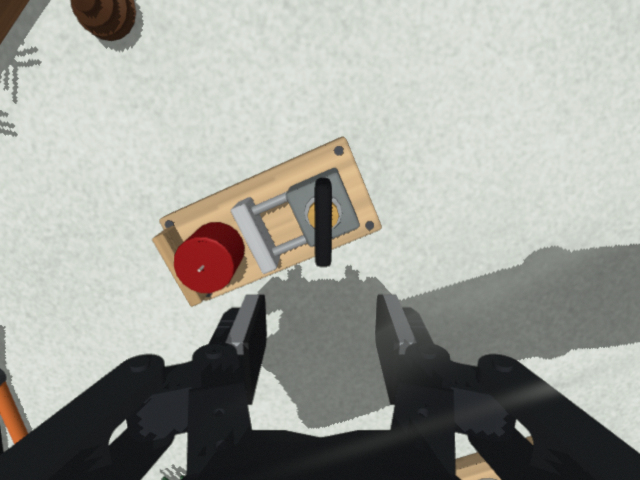

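The bar at (323,222) now stands at +44.6°, so it has turned 65° (1.13 rad). The candle at (210,260) is upright, the jaw has backed off, and the gripper touches nothing.

```bash
python3 -c "
from rig import manip
print(manip.close_job())"
```

```text
the job is handed in; nothing more can be done
None
```

The red candle's clamp is open: I turned its wing nut about 65° anticlockwise (it hit a hard stop clockwise); the candle is still standing, the ivory clamp was never touched, and the job is handed in, though no verdict came back.

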